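# Roll a waste pipe into the sawing board's groove and set it up for the cut

### The job

Get the short grey waste pipe ready for sawing without gripping or lifting it: with the fingertips on its top, roll it across the sawing board until it drops into the groove along the fence. Then push its left end so that it slides along the groove until its right end bears against the length stop, and last push the black knob on the fence so that the steel keeper swings right round and lies across the pipe. Leave the tools and other parts around it where they are.

Things in the scene. Friction and masses are not known exactly. Their poses are not given: they have to be found in the camera images.
- saw_board: Fixed plywood sawing board, 225 mm in x (-100 to +125) by 260 mm in y. Origin: on its underside; x from its near edge to the fence, y left along the fence, z up. Flat deck, top at z = 18 mm. Groove along y, 24 mm wide, 7 mm deep, centred at x = +60 mm. Behind it a wooden fence with two saw slots: front face at x = +82, 24 mm thick, top at z = 56 mm.
- pipe: Straight grey plastic pipe, 40 mm diameter, 160 mm long, about 0.12 kg, on the deck before the groove, parallel to it within 0.06 rad, right end 25 to 45 mm left of the stop face. Origin: middle of its axis. Its y axis runs along it, to the left, also as it rolls; x and z turn with it. Rolls easily, comes to rest a few cm after a slow push. On the deck its top is 58 mm above the counter.
- pipe_left (a point): Centre of the pipe's left end face.
- pipe_right (a point): Centre of the pipe's right end face, the one that goes to the length stop.
- seat (a point): Where the pipe's middle ends up when it lies in the groove against the length stop: board x = +60, y = -20, z = +34 mm. In the groove the pipe rests on both rims, 4 mm lower than on the deck (top 54 mm above the counter) and 2 mm clear of the fence.
- stop_face (a point): Point on the left face of the length stop where the pipe's end centre bears: board x = +60, y = -100, z = +34 mm. The stop is a wooden block across the right end of the groove (board x +40 to +82, y -125 to -100, top at z = 48 mm).
- keeper (a joint): Angle (rad) of the keeper, a flat steel turn-button on the fence top. 0: parked along the fence, pointing right (starts at -0.1 to 0.15). Grows clockwise seen from above, its tip swinging towards the board's near edge; at the end stop, 1.57, it lies square across the groove. Stays where it is left; about 1 N at the knob turns it. Passes 2.5 mm over a pipe in the groove, not over one on the deck.
- keeper_pivot (a point): Pivot of the keeper: board x = +94, y = -10 mm, on the fence; it turns about the vertical here. The keeper is 18 mm wide, reaches 64 mm from the pivot to its tip, underside 56.5 mm and top 64.5 mm above the counter.
- keeper_knob (a point): Middle of the upright round black knob on the keeper, 15 mm diameter, 24 mm tall (64.5 to 88.5 mm above the counter), its axis 48 mm from the pivot. Keep the wrist clear of the overshelf behind: its front edge runs along x = 0.70 m in the robot base frame, underside 0.43 m above the counter.
- leaning_pipe (a point): A point on a long grey pipe, 24 mm thick, fixed, that leans at the left in front of the work: an obstacle for the arm, not part of the job. At counter height it passes x = 0.34, y = 0.18 m; this point is 0.2 m above the counter; its top end is at x = 0.51, y = 0.15 m, 0.38 m up. Coming from the left, pass above it or on its near side.
- pen: Marker pen lying on the counter left of the sawing board, 133 mm long, 16 mm thick; a bystander. Origin at the centre of its underside.
- measure: Tape measure, 65 mm tall; a bystander. Origin at the centre of its underside.

How it is judged:
By the outcome, as a careful person would: the job done as asked, in the order asked, and still so for the second after the job is handed in, with the robot touching nothing.
It also fails if it takes over 51 s, if anything falls off the work surface, if the arm or the gripper's body presses on something with over 40 N, if the wrist force passes 120 N, or if a joint passes its speed limit or range.

### The arm

A 7-joint arm with a two-finger parallel gripper is mounted at the origin on a cart in front of the work surface, level with it; the furniture and walls round the work are solid. World frame = base frame: x ahead of the robot, y to its left, z up, the work surface at z = 0. Lengths are in mm, angles in rad, forces in N, time in s.
With the tool pointing down it reaches from about 350 to 900 mm from the base axis. Payload 7.2 kg.
Tool frame: the origin (TCP) lies on the front face of the gripper's body, between the roots of the fingers; the fingertips stand 80 mm ahead of it and the grasp point (between the pads) lies 61 mm ahead of it (manip.finger_overhang is the distance from the TCP to the fingertips, in mm); z points along the fingers, y is the direction in which the jaws open and shut (so a half turn about z gives the same grasp; the last joint's range is limited). The gripper opens to 88 mm and grips with 3 to 60 N. Pads are 20 mm wide; open, the fingers measure 115 mm over their backs; the gripper's body (75 mm by 178 mm) begins 61 mm behind the grasp point.
Start: joints at [1.132, 0.411, -0.013, 1.596, 0.006, 1.134, -0.082], TCP at [226.463, -582.529, 302.653] pointing down, gripper open.
Joint ranges: [-2.95, 2.95], [-0.29, 1.99], [-1.47, 1.44], [0.14, 2.54], [-1.03, 4.17], [0.13, 1.85], [-2.86, 2.86]. Speed limits (rad/s): [2.39, 2.39, 3.01, 3.01, 3.14, 3.14, 3.14].

### API

Orientations are given as a rotation vector (axis times angle).
In Python, from workcell import manip gives the robot as it stands. Calls block until the motion is done:
- manip.reach(position, orientation): joint-space move of the TCP to a pose.
- manip.move_linear(position, rotation=None, feed=150): straight line of the TCP; rotation=None keeps the orientation; feed is the mean speed in mm/s.
- manip.move_j(angles): joint-space move.
- manip.open_gripper() and manip.close(effort=None): open the fingers fully, or close them until they stop; effort is the grip in N (None keeps the last).
- manip.pause(seconds).
- manip.inverse_kinematics(position, orientation): joint angles nearest the present ones, or None.
- manip.get_obs(): the state.
- manip.read_camera(name): name is "side" or "top"; returns (picture, depth): 400x640x3 uint8, red, green, blue; 400x640 float32, mm along the optical axis (not along the pixel's ray), 0 where there is no reading.
- manip.calibration(name): a dict with "K" (3x3 intrinsics, pixels), "k1" (the pictures are not rectified: a ray, as slopes to the right and down, at radius r is drawn at 1 + k1 r^2 times it, then the intrinsics apply), "extrinsics" (4x4, takes a point from camera to world coordinates). Camera axes: x right, y down, z forward; pixel columns grow to the right and rows downward; lengths in mm; the calibration is good to about 2 mm. A picture is of the moment at which its call begins. calibration takes no time and is no camera call.
A pose or a line that the arm cannot do raises manip.MotionError and nothing moves.
- manip.close_job(): hands the job in, once; it reports no verdict.
The state is a dict: "clock": time; "qpos": joint angles; "dq": joint speeds; "joint_torque": joint torques, N m; "ee_pos": TCP position; "tcp_rot": TCP orientation; "force": force on the tool from outside, world axes, zero at the start; "torque": the same for the moment, N m; "width": finger opening in mm.
Only numpy, scipy, OpenCV 4.12 (cv2) and the standard library are available. Lean on these libraries where they do the work, as an engineer would, in place of code of your own. Each camera call takes 0.05 s, during which the arm holds its last target.

## Working session

There is one attempt and no reset: what is moved stays moved. The work goes in short steps, each a Python script; the robot and the scene stay as the last script left them, time stands still between calls to the robot, and variables do not carry over. Pictures are saved under pics/ and viewed, and the job is handed in when it is done.

```bash
ls; mkdir -p pics; python3 - <<'E'
from workcell import manip
import cv2,numpy as np
for n in("side","top"):
    p,d=manip.read_camera(n); cv2.imwrite(f"pics/{n}0.png",p[:,:,::-1]); np.savez(f"{n}0.npz",p=p,d=d)
    c=manip.calibration(n);print(n,c["K"].tolist(),c["k1"],np.round(c["extrinsics"],3).tolist())
o=manip.get_obs();print(o["clock"],o["ee_pos"],o["tcp_rot"],o["width"],o["force"])
print(manip.finger_overhang)
E
```

```text
pics
side [[393.792490378451, 0.0, 327.2938734137129], [0.0, 393.792490378451, 201.4295747477905], [0.0, 0.0, 1.0]] -0.04643354082537883 [[0.997, -0.036, 0.072, 510.688], [-0.079, -0.59, 0.804, -711.603], [0.013, -0.807, -0.591, 635.846], [0.0, 0.0, 0.0, 1.0]]
top [[424.0284595279977, 0.0, 319.4248293598112], [0.0, 424.0284595279977, 198.09058722713317], [0.0, 0.0, 1.0]] -0.08934577699309096 [[-0.008, -0.983, 0.185, 378.12], [-1.0, 0.004, -0.021, -5.11], [0.02, -0.185, -0.983, 1011.29], [0.0, 0.0, 0.0, 1.0]]
0.1 [ 226.72239955 -582.28043121  302.03923312] [-3.08676218e+00 -5.79582157e-01 -2.13186522e-04] 87.89292086624532 [ 0.63165325 -1.08694652  0.01101319]
80.0
```

View pics/side0.png

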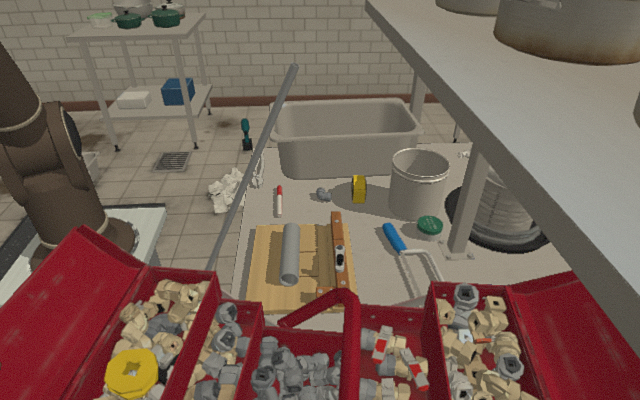

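View pics/top0.png

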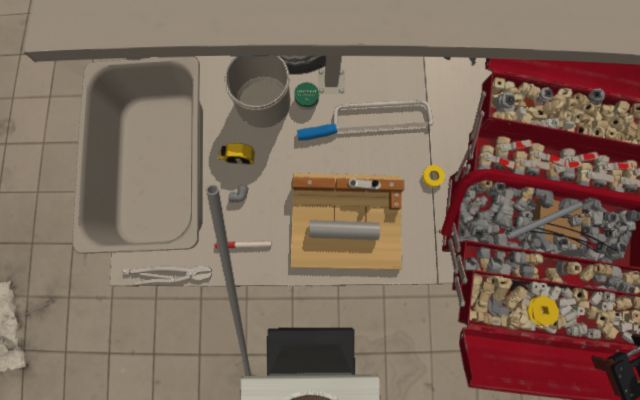

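The top view shows the board at about (291–403, 177–268). The pipe spans about (310–380, 230), the fence is along row 184, the keeper is near (365, 184) and the stop near (396, 200). The leaning pipe runs from (213, 190) to (247, 375). Next I'll zoom in and measure.

```bash
cat > h.py <<'E'
import numpy as np,cv2
from workcell import manip
def ray(n,uv):
    c=manip.calibration(n);uv=np.atleast_2d(np.float64(uv))
    D=np.array([c["k1"],0,0,0,0.])
    s=cv2.undistortPoints(uv[:,None],c["K"],D,None,None)[:,0] if 0 else cv2.undistortPointsIter(uv[:,None],c["K"],D,None,None,(3,50,1e-10))[:,0]
    T=c["extrinsics"];return T[:3,3],np.c_[s,np.ones(len(s))]@T[:3,:3].T
def onz(n,uv,z):
    o,r=ray(n,uv);return o+r*((z-o[2])/r[:,2])[:,None]
def cloud(n,d):
    v,u=np.mgrid[:400,:640];o,r=ray(n,np.c_[u.ravel(),v.ravel()])
    P=o+r*d.reshape(-1,1);return P.reshape(400,640,3)
def proj(n,P):
    c=manip.calibration(n);W=np.linalg.inv(c["extrinsics"])
    return cv2.projectPoints(np.float64(P).reshape(-1,1,3),cv2.Rodrigues(W[:3,:3])[0],W[:3,3],c["K"],np.array([c["k1"],0,0,0,0.]))[0][:,0]
E
python3 - <<'E'
from h import *
t=np.load("top0.npz");s=np.load("side0.npz")
cv2.imwrite("pics/topz.png",cv2.resize(t["p"][165:280,280:415,::-1],None,fx=5,fy=5,interpolation=cv2.INTER_CUBIC))
cv2.imwrite("pics/sidez.png",cv2.resize(s["p"][200:320,220:380,::-1],None,fx=4.9,fy=4.9,interpolation=cv2.INTER_CUBIC))
P=cloud("top",t["d"])
for u,v in[(300,250),(395,260),(345,231),(300,184),(397,198),(365,183),(420,230),(460,260),(480,200),(500,180),(305,95),(385,60)]: print(u,v,P[v,u].round(0))
E
```

```text
300 250 [442.  20.  18.]
395 260 [ 417. -202.   18.]
345 231 [481. -83.  60.]
300 184 [592.  19.  52.]
397 198 [ 559. -207.   49.]
365 183 [ 591. -130.   66.]
420 230 [ 489. -270.   -0.]
460 260 [ 409. -307.  160.]
480 200 [ 554. -408.   41.]
500 180 [ 567. -388.  197.]
305 95 [822.   7.  31.]
385 60 [ 938. -203.   -2.]
```

View pics/topz.png

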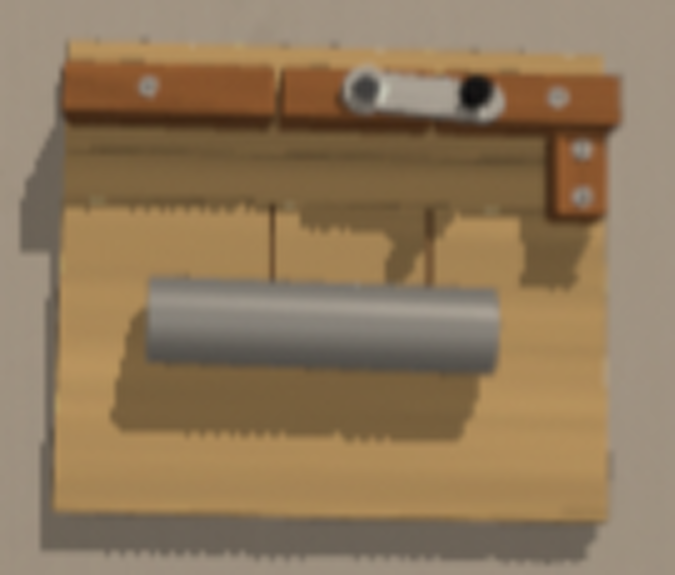

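View pics/sidez.png

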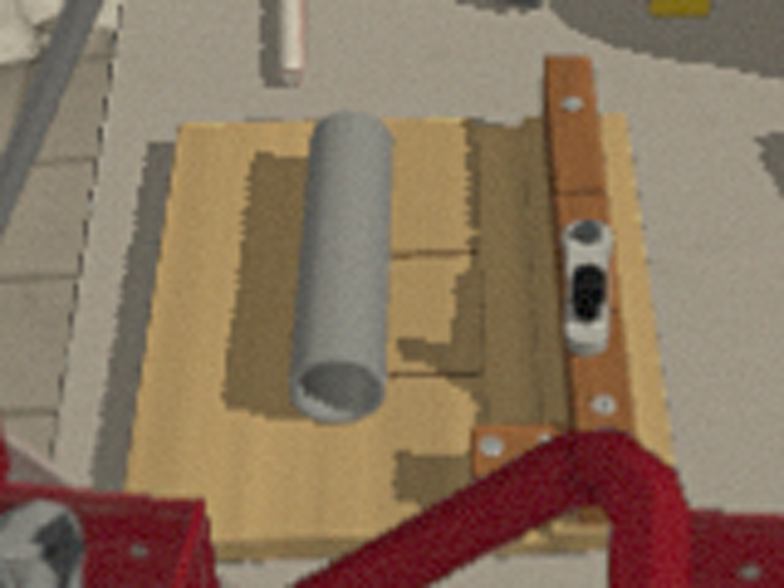

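```bash
cat > m.py <<'E'
from h import *
z=lambda L:np.array([[280+(x+.5)/5-.5,165+(y+.5)/5-.5] for x,y in L])
names=["nearL","nearR","farL"];B=[(-100,130),(-100,-130),(125,130)]
W=onz("top",z([(55,512),(607,521),(70,40)]),18)[:,:2]
F=onz("top",z([(65,118),(620,127),(65,63),(620,75)]),56)[:,:2]
S=onz("top",z([(551,215),(605,217)]),48)[:,:2]
A=np.array(B+[(82,130),(82,-130),(106,130),(106,-130),(40,-100),(40,-125)],float);Q=np.r_[W,F,S]
a0,q0=A.mean(0),Q.mean(0);a,q=A-a0,Q-q0
th=np.arctan2((a[:,0]*q[:,1]-a[:,1]*q[:,0]).sum(),(a*q).sum())
R=np.array([[np.cos(th),-np.sin(th)],[np.sin(th),np.cos(th)]]);t=q0-R@a0
print("th",th,"t",t);print((Q-(A@R.T+t)).round(1).tolist())
np.savez("board.npz",R=R,t=t,th=th)
d=np.load("top0.npz");P=cloud("top",d["d"]);p=d["p"]
hsv=cv2.cvtColor(p,cv2.COLOR_RGB2HSV)
m=(P[...,2]>40)&(P[...,2]<64)&(hsv[...,1]<60);m[:215]=0;m[252:]=0;m[:,:300]=0;m[:,400:]=0
X=P[m];b=(X[:,:2]-t)@R
print(m.sum(),"pipe board ext",b.min(0),b.max(0),X[:,2].max())
# top ridge line, per y bin
from numpy import polyfit
r=[]
for y in range(-60,60,10):
    k=abs(b[:,1]-y)<5
    if k.sum()>3:
        c=polyfit(b[k,0],X[k,2],2); r.append((y,-c[1]/2/c[0],b[k,0].mean()))
print(np.round(r,1).tolist())
# pipe outline corners via minAreaRect
mm=((hsv[...,1]<60)&(P[...,2]>25)).astype(np.uint8);mm[:210]=0;mm[260:]=0;mm[:,:295]=0;mm[:,398:]=0
C=max(cv2.findContours(mm,0,1)[0],key=cv2.contourArea);rc=cv2.minAreaRect(C);bx=cv2.boxPoints(rc);print(rc)
print("corners board@38",((onz("top",bx,38)[:,:2]-t)@R).round(1).tolist())
# pivot/knob
for nm,xy,h in[("pivot",(367,88),66),("knobtop",(476,92),88.5)]:
    w=onz("top",z([xy]),h)[0,:2];print(nm,w,(w-t)@R)
E
python3 m.py
```

```text
th -0.026854795691416532 t [498.24726185 -89.90158607]
[[0.9, -1.3], [1.3, 1.4], [0.9, -1.6], [-2.6, -2.1], [-0.7, 0.8], [-0.6, -1.4], [0.0, 0.3], [0.6, 2.1], [0.2, 1.8]]
1122 pipe board ext [-31.35524071 -71.34892434] [ 7.17792563 87.76809743] 62.91466785016871
[[-60.0, -14.0, -14.5], [-50.0, -13.6, -14.4], [-40.0, -13.5, -14.9], [-30.0, -12.9, -14.5], [-20.0, -13.1, -13.7], [-10.0, -13.6, -13.6], [0.0, -12.8, -12.8], [10.0, -12.7, -13.5], [20.0, -12.4, -13.4], [30.0, -12.4, -13.4], [40.0, -12.1, -13.0], [50.0, -12.2, -12.4]]
((344.0528564453125, 229.51976013183594), (69.95539855957031, 16.3110294342041), 2.045408248901367)
corners board@38 [[-29.0, 88.0], [8.7, 87.6], [6.3, -74.8], [-31.6, -73.3]]
pivot [ 592.53194828 -102.83533611] [ 94.59798182 -10.39739488]
knobtop [ 585.46248817 -149.45321487] [ 88.78283388 -57.18829079]
```

```bash
cat >> h.py <<'E'
_b=np.load("board.npz") if __import__("os").path.exists("board.npz") else None
def b2w(x,y): return _b["R"]@[x,y]+_b["t"]
def w2b(w): return (np.asarray(w)[:2]-_b["t"])@_b["R"]
def rot(extra=0.):
    from scipy.spatial.transform import Rotation as Q
    return (Q.from_euler("z",float(_b["th"])+extra)*Q.from_euler("x",np.pi)).as_rotvec()
def pose(x,y,ztip): return np.r_[b2w(x,y),ztip+80.]
E
python3 - <<'E'
from h import *
for n in("top","side"):
    d=np.load(n+"0.npz")["d"];P=cloud(n,d)[d>0]
    for x0,x1,y0,y1 in[(200,400,-700,-240),(400,700,-700,-240),(300,700,-240,60),(600,700,-250,60),(250,700,60,250)]:
        k=(P[:,0]>x0)&(P[:,0]<x1)&(P[:,1]>y0)&(P[:,1]<y1);z=P[k,2];z=z[z<600]
        print(n,(x0,x1,y0,y1),np.percentile(z,[90,99,99.9]).round() if len(z) else None)
o=manip.get_obs();print(o["qpos"])
for nm,p,e in[("pipe",pose(-18,7,120),0),("pipe",pose(-18,7,60),0),("left",pose(60,120,34),0),("left90",pose(60,120,34),np.pi/2),("left-90",pose(60,120,34),-np.pi/2),("knob",pose(115,-57,70),0),("knob-90",pose(115,-57,70),-np.pi/2),("knob+90",pose(115,-57,70),np.pi/2)]:
    q=manip.inverse_kinematics(p,rot(e));print(nm,p.round(),None if q is None else np.round(q,2))
E
```

```text
top (200, 400, -700, -240) [232. 345. 347.]
top (400, 700, -700, -240) [214. 239. 245.]
top (300, 700, -240, 60) [54. 64. 88.]
top (600, 700, -250, 60) [18. 57. 59.]
top (250, 700, 60, 250) [155. 365. 378.]
side (200, 400, -700, -240) [235. 263. 284.]
side (400, 700, -700, -240) [219. 239. 242.]
side (300, 700, -240, 60) [55. 65. 88.]
side (600, 700, -250, 60) [19. 57. 64.]
side (250, 700, 60, 250) [161. 362. 376.]
[ 1.13163869  0.4117777  -0.0130115   1.59666345  0.00534502  1.13401076
 -0.08214134]
pipe [480. -82. 200.] [ 0.34  0.33 -0.33  2.02  0.14  0.82 -1.66]
pipe [480. -82. 140.] [ 0.29  0.41 -0.27  2.07  0.17  0.68 -1.69]
left [561.  28. 114.] [ 0.11  0.56 -0.33  1.9   0.26  0.72 -1.97]
left90 [561.  28. 114.] [ 0.3   0.61 -0.59  1.89  0.47  0.78 -0.57]
left-90 [561.  28. 114.] [ 0.68  0.95 -1.25  1.86  1.01  1.14  2.16]
knob [ 612. -150.  150.] [ 0.29  0.59 -0.18  1.72  0.13  0.85 -1.54]
knob-90 [ 612. -150.  150.] [-0.57  0.97  1.24  1.77 -1.01  1.19 -2.17]
knob+90 [ 612. -150.  150.] [ 0.52  0.64 -0.51  1.7   0.38  0.91 -0.17]
```

```bash
python3 - <<'E'
from h import *
o=manip.get_obs();p=np.array(o["ee_pos"]);p[2]=420
manip.move_linear(p,None,feed=200)
manip.reach(pose(-20,7,200),rot())
print(manip.get_obs()["clock"])
manip.move_linear(pose(-20,7,70),None,feed=150)
o=manip.get_obs();print(o["clock"],o["force"],w2b(o["ee_pos"]),o["ee_pos"][2])
for n in("side","top"):
    q,d=manip.read_camera(n);cv2.imwrite(f"pics/{n}1.png",q[:,:,::-1])
    cv2.imwrite(f"pics/{n}1z.png",cv2.resize(q[150:320,200:420,::-1],None,fx=3.4,fy=3.4))
E
```

```text
2.9083
3.925 [-0.91560855  0.74863802 -0.02885719] [-19.52630711   6.96906336] 150.6333034567445
```

View pics/side1z.png

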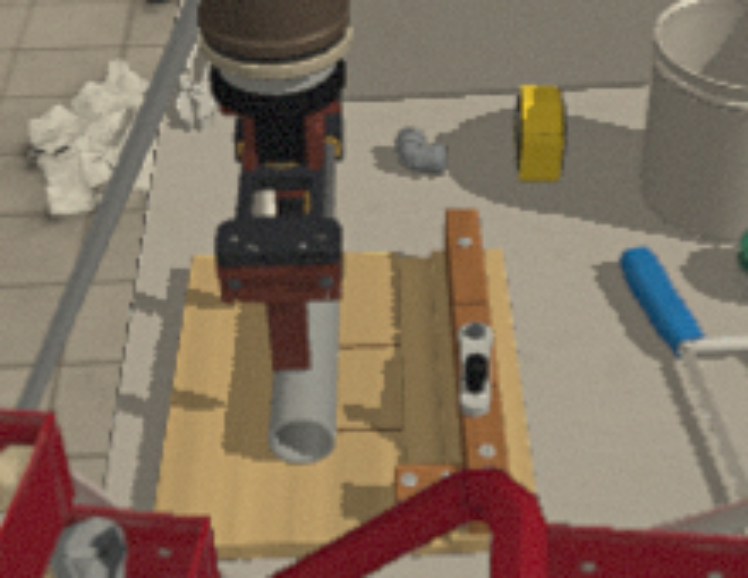

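View pics/top1.png

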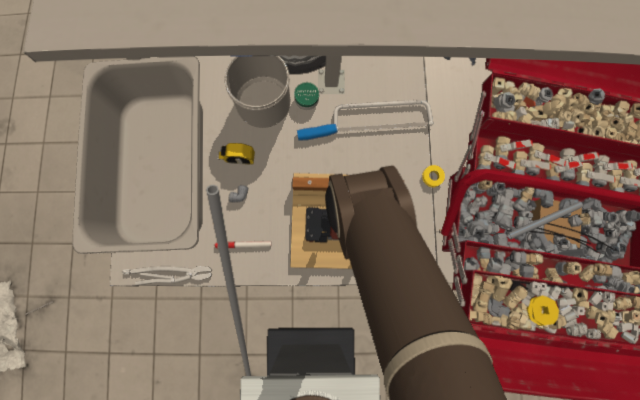

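```bash
cat >> h.py <<'E'
def touch(x,y,z0,zmin,f=2.5):
    """lower tips step by step until upward force rises by f"""
    z=z0; base=manip.get_obs()["force"][2]
    while z>zmin:
        z-=0.7; manip.move_linear(pose(x,y,z),None,feed=20)
        fz=manip.get_obs()["force"][2]-base
        if fz>f: break
    return z,fz
E
python3 - <<'E'
from h import *
manip.move_linear(pose(-21,7,61),None,feed=40)
z,f=touch(-21,7,61,55);o=manip.get_obs();print("touch",z,f,o["clock"],o["ee_pos"][2]-80)
np.save("z.npy",z)
manip.move_linear(pose(8,7,z),None,feed=50)
o=manip.get_obs();print(o["clock"],o["force"],w2b(o["ee_pos"]))
manip.move_linear(pose(10,7,z+8),None,feed=80)
q,d=manip.read_camera("side")
cv2.imwrite("pics/side2z.png",cv2.resize(q[150:320,200:420,::-1],None,fx=3.4,fy=3.4));np.savez("side2.npz",p=q,d=d)
o=manip.get_obs();print(o["clock"],o["force"])
E
```

```text
touch 57.499999999999986 7.456811272103446 5.65 58.1457010315348
6.3833 [-1.00545609 -1.64002417  6.72033913] [8.88706318 6.61635978]
6.6833 [-1.08763125  0.10351208 -0.22947267]
```

View pics/side2z.png

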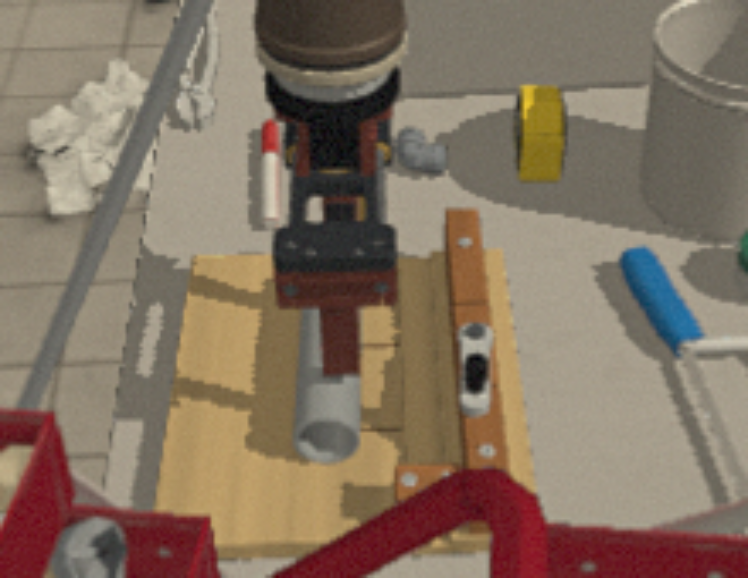

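```bash
python3 - <<'E'
from h import *
for uv in[(289.2,279.6),(296.6,278.8)]: print(w2b(onz("side",uv,38)[0]))
x0=3.
z=float(np.load("z.npy"))
def stroke(x,s):
    manip.move_linear(pose(x-8,7,z+8),None,feed=150)
    manip.move_linear(pose(x-8,7,z),None,feed=60)
    f0=manip.get_obs()["force"][2]
    manip.move_linear(pose(x-8+2*s,7,z),None,feed=60)
    f1=manip.get_obs()["force"][2]
    manip.move_linear(pose(x-8+2*s,7,z+8),None,feed=80)
    print("stroke",x,f0,f1)
stroke(x0,14)
q,d=manip.read_camera("side")
cv2.imwrite("pics/side3z.png",cv2.resize(q[150:320,200:420,::-1],None,fx=3.4,fy=3.4));np.savez("side3.npz",p=q,d=d)
o=manip.get_obs();print(o["clock"],o["force"])
E
```

```text
[-11.09250795 -70.51749504]
[  3.8312484  -68.92229701]
stroke 3.0 9.40592139242058 9.371470739619669
8.1333 [-0.8160845   0.59491979 -0.18109645]
```

View pics/side3z.png

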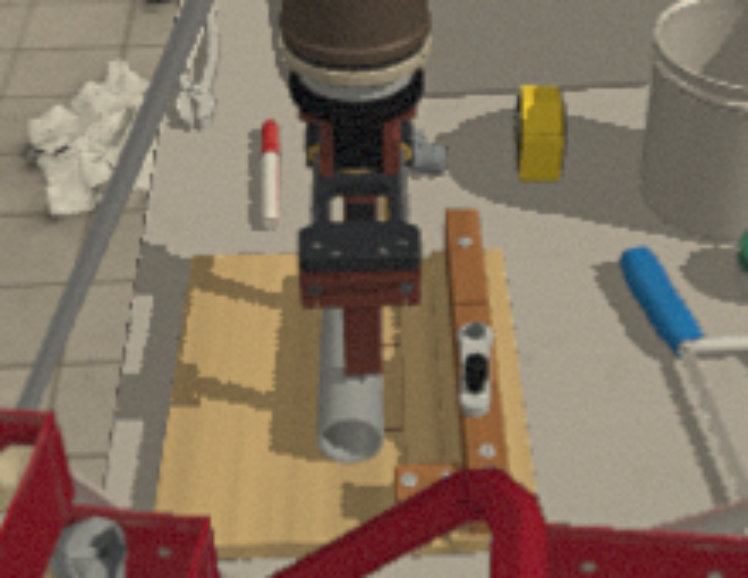

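```bash
cat >> h.py <<'E'
def stroke(x,s,z,lead=-8):
    manip.move_linear(pose(x+lead,7,z+8),None,feed=150)
    manip.move_linear(pose(x+lead,7,z),None,feed=60)
    f0=manip.get_obs()["force"][2]
    manip.move_linear(pose(x+lead+2*s,7,z),None,feed=60)
    f1=manip.get_obs()["force"][2]
    manip.move_linear(pose(x+lead+2*s,7,z+8),None,feed=80)
    print("stroke",x,f0,f1)
E
python3 - <<'E'
from h import *
print(w2b(onz("side",(302.9,278.8),38)[0]))
z=float(np.load("z.npy"))
stroke(16.5,14,z)
stroke(30.5,14,z)
q,d=manip.read_camera("side")
cv2.imwrite("pics/side4z.png",cv2.resize(q[150:320,200:420,::-1],None,fx=3.4,fy=3.4));np.savez("side4.npz",p=q,d=d)
o=manip.get_obs();print(o["clock"],o["force"])
E
```

```text
[ 16.58464196 -69.41719904]
stroke 16.5 9.031607852047491 8.357631478045672
stroke 30.5 8.28440200938593 7.681414192090844
10.9833 [-1.12952351  0.50812188 -0.01542025]
```

View pics/side4z.png

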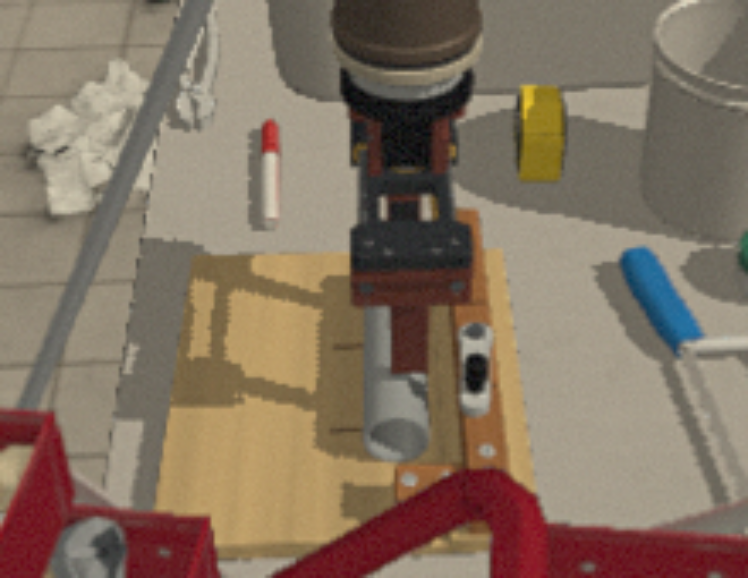

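```bash
python3 - <<'E'
from h import *
print(w2b(onz("side",(200+398/3.4,150+437/3.4),38)[0]))
z=float(np.load("z.npy"))
stroke(44,10,z)
manip.move_linear(pose(-10,7,110),None,feed=250)
for n in("side","top"):
    q,d=manip.read_camera(n);np.savez(n+"5.npz",p=q,d=d)
    cv2.imwrite(f"pics/{n}5z.png",cv2.resize(q[150:320,200:420,::-1],None,fx=3.4,fy=3.4))
o=manip.get_obs();print(o["clock"],o["force"])
E
```

```text
[ 45.28673759 -69.81334145]
stroke 44 8.300901604502402 -0.5551314633964394
12.8167 [-0.90394551  0.51691417  0.36798536]
```

View pics/side5z.png

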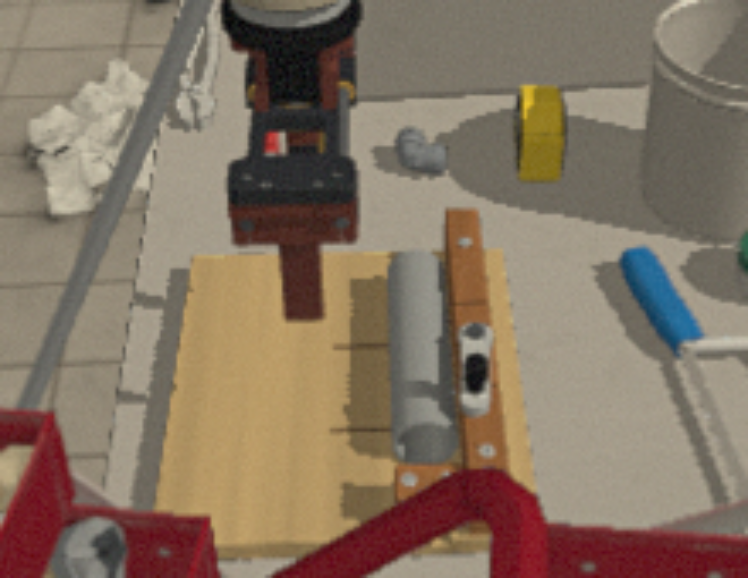

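View pics/top5z.png

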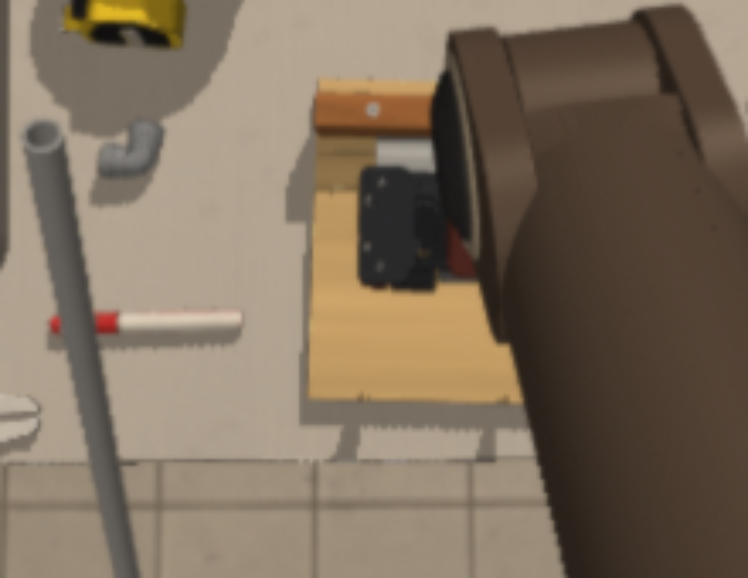

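```bash
python3 - <<'E'
from h import *
print("right",w2b(onz("side",(200+425/3.4,150+440/3.4),34)[0]))
print("left",w2b(onz("top",(200+376/3.4,150+150/3.4),53)[0]))
manip.close(10)
manip.move_linear(pose(60,116,105),None,feed=200)
manip.move_linear(pose(60,116,32),None,feed=120)
o=manip.get_obs();f0=np.array(o["force"]);print(o["clock"],f0,w2b(o["ee_pos"]),o["width"])
y=104
manip.move_linear(pose(60,y,32),None,feed=60)
while y>66:
    y-=2; manip.move_linear(pose(60,y,32),None,feed=30)
    o=manip.get_obs();f=np.array(o["force"])-f0
    if f[1]>4: break
    if abs(f[1])>1 or y%6==0: print(y,f.round(1))
print("end",y,w2b(o["ee_pos"]),f.round(1),o["clock"])
for n in("side","top"):
    q,d=manip.read_camera(n);np.savez(n+"6.npz",p=q,d=d)
    cv2.imwrite(f"pics/{n}6z.png",cv2.resize(q[150:320,200:420,::-1],None,fx=3.4,fy=3.4))
E
```

```text
right [ 61.49560018 -69.18365543]
left [67.12424646 86.10860125]
15.7167 [-0.96296315 -0.65286336  1.1315968 ] [ 60.27174275 115.85826616] 0.5874069250351691
102 [ 0.1  1.2 -1.2]
100 [ 0.2  1.6 -1.4]
96 [ 0.5  0.9 -1.4]
94 [-0.6  2.  -1. ]
92 [ 0.4  1.8 -0.7]
90 [ 0.5  2.  -1.2]
88 [ 0.3  2.3 -1.2]
86 [-0.   1.6 -1.4]
84 [-0.2  2.5 -1.1]
82 [-0.5  2.  -1.7]
80 [-0.2  1.3 -0.5]
78 [-0.5  1.3 -0.6]
76 [ 0.2  1.1 -0.9]
72 [-1.4  0.5 -1. ]
70 [-0.4  3.6 -1.4]
end 68 [59.98358992 70.11687884] [-1.   9.1 -1.2] 20.5667
```

View pics/side6z.png

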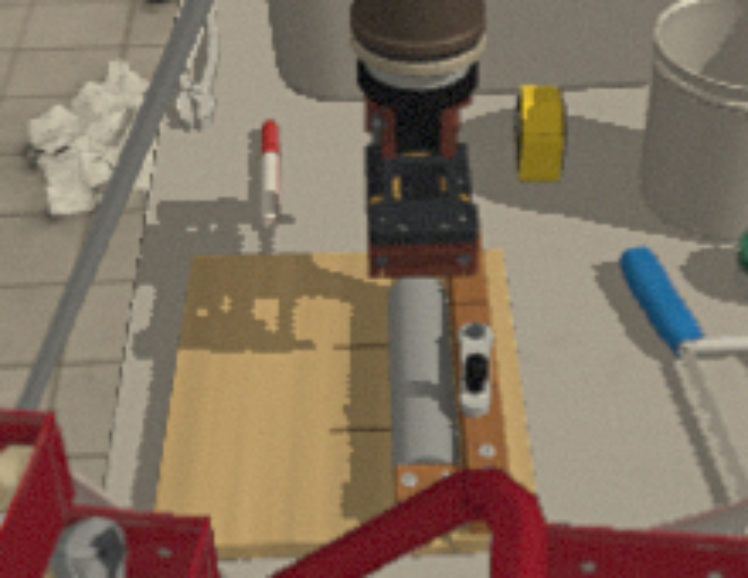

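View pics/top6z.png

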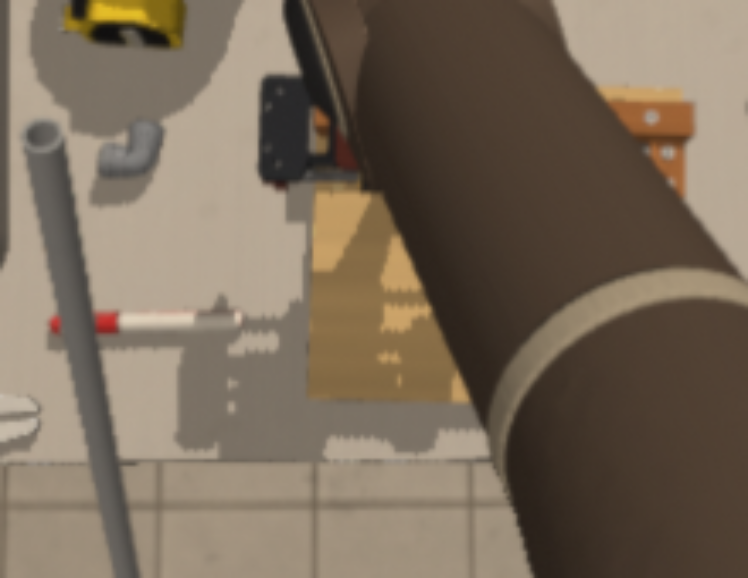

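```bash
cat >> h.py <<'E'
def K(a): return np.array([94-48*np.sin(a),-10-48*np.cos(a)])
def C(a,hx=10.,hy=13.5,r=7.5,gap=0.):
    u=np.array([-np.cos(a),np.sin(a)])
    from scipy.optimize import brentq
    f=lambda t:np.hypot(max(abs(u[0]*t)-hx,0),max(abs(u[1]*t)-hy,0))-(r+gap)
    return K(a)-u*brentq(f,5,80)
E
python3 - <<'E'
from h import *
manip.move_linear(pose(60,88,32),None,feed=80)
manip.move_linear(pose(60,88,112),None,feed=200)
c=C(.12,gap=9)
manip.move_linear(pose(c[0],c[1],112),None,feed=200)
q,d=manip.read_camera("side");np.savez("side7.npz",p=q,d=d)
cv2.imwrite("pics/side7z.png",cv2.resize(q[150:320,200:420,::-1],None,fx=3.4,fy=3.4))
manip.move_linear(pose(c[0],c[1],71),None,feed=100)
o=manip.get_obs();print(c,o["clock"],o["force"],w2b(o["ee_pos"]),o["ee_pos"][2]-80)
q,d=manip.read_camera("side")
cv2.imwrite("pics/side8z.png",cv2.resize(q[150:320,200:420,::-1],None,fx=3.4,fy=3.4))
E
```

```text
[114.75381405 -60.85016696] 23.1667 [-0.70887769 -0.53386366  0.44070329] [114.78881715 -60.49907267] 70.90365962007041
```

View pics/side8z.png

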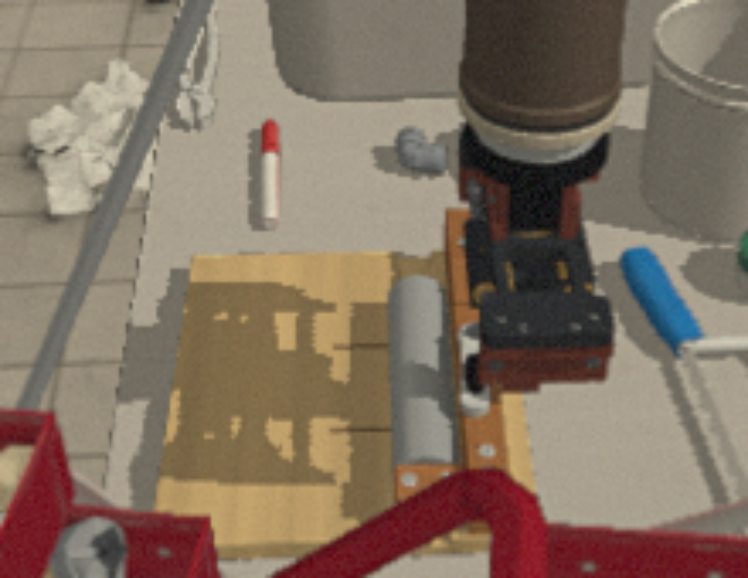

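View pics/side7z.png

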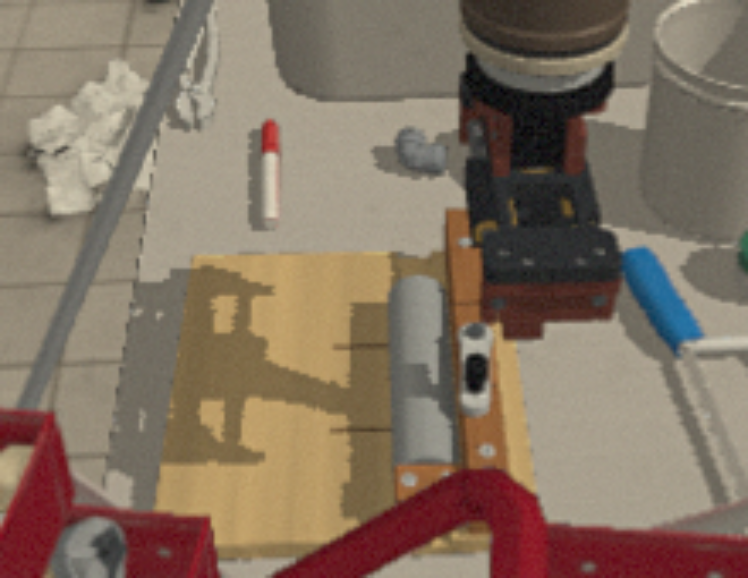

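```bash
python3 - <<'E'
from h import *
f0=np.array(manip.get_obs()["force"])
c=C(.12);manip.move_linear(pose(*c,71),None,feed=40)
for a in np.linspace(.25,1.5,11):
    manip.move_linear(pose(*C(a),71),None,feed=45)
    o=manip.get_obs();f=np.array(o["force"])-f0;print(round(a,2),f.round(1),round(o["clock"],2))
    if np.linalg.norm(f)>15: print("STOP");break
q,d=manip.read_camera("side")
cv2.imwrite("pics/side9z.png",cv2.resize(q[150:320,200:420,::-1],None,fx=3.4,fy=3.4))
E
```

```text
0.25 [-0.3  0.4 -0.9] 23.88
0.38 [-0.6  0.1  0.1] 24.16
0.5 [ 0.   0.2 -0.1] 24.43
0.62 [ 0.3 -0.5 -0.2] 24.69
0.75 [ 0.3  0.2 -0.3] 24.96
0.88 [ 0.2  1.1 -0.6] 25.24
1.0 [-0.1  0.7 -0.6] 25.54
1.12 [-0.1  0.2  1. ] 25.86
1.25 [ 0.1 -0.8 -0.2] 26.18
1.38 [ 0.2  0.5 -0.9] 26.48
1.5 [-0.8  0.4 -0. ] 26.78
```

View pics/side9z.png

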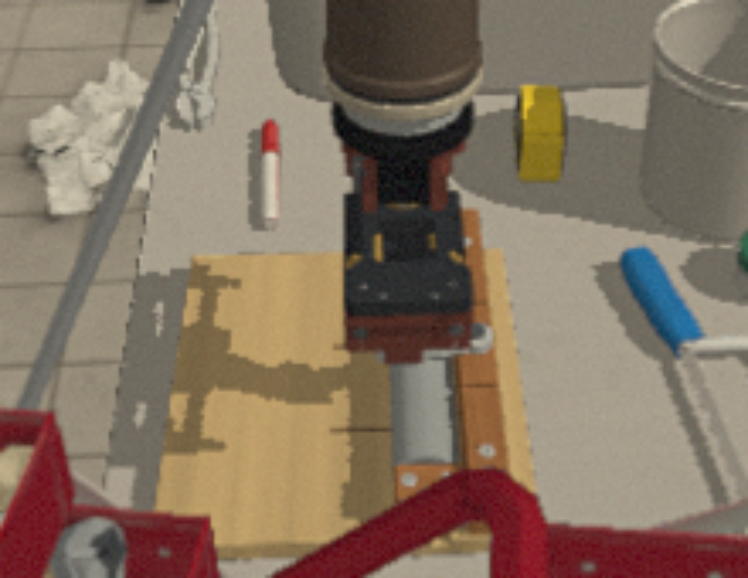

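The keeper has swung almost all the way, with its pivot at about (480, 338) and its body over the pipe. I'll finish against the end stop, back off to the right and then look.

```bash
python3 - <<'E'
from h import *
o=manip.get_obs();f0=np.array(o["force"])
c=C(1.5);x=46.;y=c[1]
y1=y
while y1<y+16:
    y1+=1.2; manip.move_linear(pose(x,y1,71),None,feed=25)
    o=manip.get_obs();f=np.array(o["force"])-f0
    if f[1]<-5: break
print("end",y,y1,w2b(o["ee_pos"]),f.round(1),o["clock"])
manip.move_linear(pose(46,y1-25,71),None,feed=60)
manip.move_linear(pose(30,y1-25,200),None,feed=200)
manip.move_linear(pose(-60,-60,260),None,feed=250)
for n in("side","top"):
    q,d=manip.read_camera(n);np.savez(n+"10.npz",p=q,d=d)
    cv2.imwrite(f"pics/{n}10z.png",cv2.resize(q[150:320,200:420,::-1],None,fx=3.4,fy=3.4))
print(manip.get_obs()["clock"])
E
```

```text
end -34.39538568004974 -23.595385680049745 [ 46.01406233 -25.174564  ] [ 0.  -7.6 -0.9] 29.0833
31.1333
```

View pics/side10z.png

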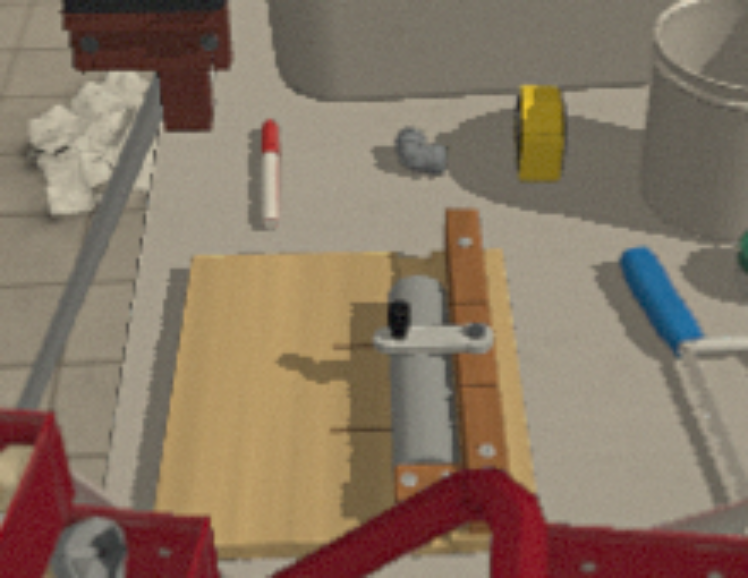

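View pics/top10z.png

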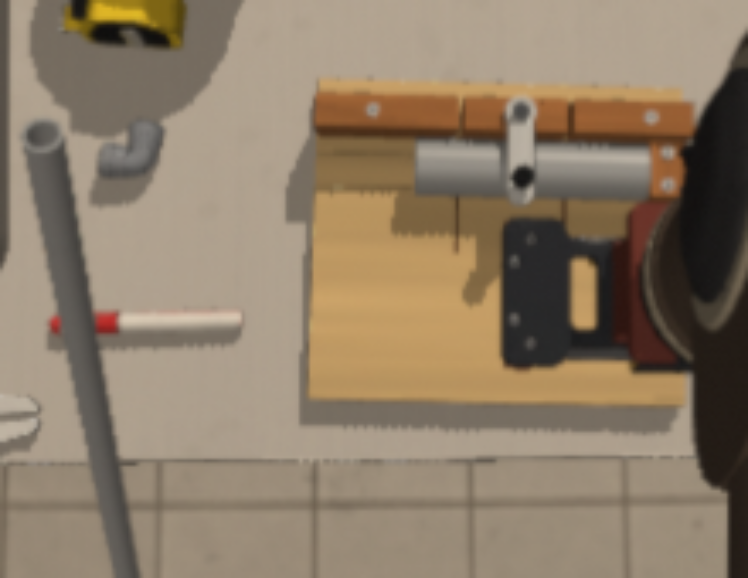

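```bash
python3 - <<'E'
from h import *
g=lambda x,y:(200+(x+.5)/3.4-.5,150+(y+.5)/3.4-.5)
pv=w2b(onz("top",g(520,111),66)[0]);kn=w2b(onz("top",g(522,176),88.5)[0])
print("pivot",pv,"knob",kn,"angle",np.arctan2(94-kn[0],-10-kn[1]),np.arctan2(pv[0]-kn[0],pv[1]-kn[1]))
print("left end top",w2b(onz("top",g(416,168),50)[0]),"right",w2b(onz("top",g(651,172),50)[0]), "pipe edges x",[w2b(onz("top",g(470,v),34)[0])[0].round(1) for v in(141,196)])
manip.close_job()
E
```

```text
pivot [94.35428294 -9.45266936] knob [45.79398351 -8.77673017] angle 1.596166756746636 1.5847150123790736
left end top [56.70497153 59.54824983] right [  57.55615873 -100.81919071] pipe edges x [np.float64(79.6), np.float64(40.9)]
the job is handed in; nothing more can be done
```

The pipe is in the groove against the length stop with the keeper across it, and I handed the job in at about 31 s of the 51 s limit.

**What I did:**
- I rolled the pipe across the deck with the open fingertips on its top, in five short strokes, until it dropped into the groove.
- I then pushed its left end with the closed fingers. The force rose to about 9 N when it met the stop.
- Last, I swung the keeper round by its knob until it met its end stop at about 8 N, then moved the arm clear.

**Last checks, from the final pictures:**

| Item | Measured | Expected |
|---|---|---|
| Pipe right end, board y | −100.8 mm | −100 mm (stop face) |
| Pipe left end, board y | +59.5 mm | +60 mm |
| Pipe edges, board x | 41 and 80 mm | 40 and 80 mm |
| Keeper angle | 1.58–1.60 rad | 1.57 rad |

- **Accuracy:** these differences are within the calibration error of about 2 mm.
- **Bystanders:** the pen, tape measure and other parts appear unmoved in the pictures.
- **Failed checks:** none failed or disagreed. The force while swinging the keeper was too small to read above noise, so I judged that motion from the pictures.

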